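Back off the fanlight opener past its holding pawl

ROBOT

A 6-joint arm with a two-finger parallel gripper is mounted at the origin on the work surface. World frame = base frame: x ahead of the robot, y to its left, z up, the work surface at z = 0. Lengths are in m, angles in rad, forces in N, time in s.
With the tool pointing down it reaches from about 0.35 to 0.775 m from the base axis. Payload 7.3 kg.
Tool frame: the origin (TCP) lies midway between the tips of the shut fingers; the grasp point (between the pads) lies 19 mm behind it (robot.tcp_to_grasp is the distance from the TCP to the grasp point, in m); x points along the fingers, z is the direction in which the jaws open and shut, and the axes are right-handed (so a half turn about x gives the same grasp; the last joint's range is limited). The gripper opens to 92 mm and grips with 3 to 60 N. Pads are 19 mm wide; open, the fingers measure 130 mm over their backs; the gripper's body (75 mm by 190 mm) begins 47 mm behind the grasp point.
Start: joints at [1.046, 0.342, 1.524, -0, 1.275, -0.146], TCP at [0.194, 0.488, 0.227] pointing down, gripper open.
Joint ranges: [-2.53, 2.53], [-0.77, 2.02], [0.04, 2.7], [-1, 4.14], [0.28, 2.66], [-3.11, 3.11]. Speed limits (rad/s): [2.57, 2.57, 3.14, 3.14, 3.14, 3.14].

INTERFACE

Orientations are given as [roll, pitch, yaw] about the fixed x, y, z axes, in that order (R = Rz(yaw) Ry(pitch) Rx(roll)).
In Python, from cell import robot gives the robot as it stands.
- The arm moves only by the tool move_arm, never from a script. Its argument "deltas" is a list of rows, each an object with "dp": the shift along the tool's x, y, z in m, a list of three; "turn": the turn, a rotation vector about the tool's x, y, z in degrees, a list of three. A call has 1 to 10 rows; each row is the pose to reach, as a shift and turn from the pose commanded when the call began, along the tool's axes at that moment; what a row does not reach only later rows make up. A row lasts 1/10 s, in which the tool goes at most 50 mm and 8.59 degrees, less where a joint would pass 70% of its speed; a pose out of reach is approached as far as the arm can. A call with a gripper value outside its range is refused whole. "hand" is the finger opening in m, from 0 to 0.0918, set as the call begins (left out, the last holds). The fingers move at their own pace and stop on an object; "squeeze" is the grip in N (left out, the last holds). Time passes only in rows, so rows that repeat a pose let the fingers close. It gives the time, the measured TCP pose, the force and the opening at its end, in the units of the state.
- robot.observe(): the state, without advancing time (a new reading comes with each control period).
- robot.read_camera(name): name is "scene" or "top" or "wrist"; returns (picture, depth): 480x640x3 uint8, red, green, blue; 480x640 float32, m along the optical axis (not along the pixel's ray), 0 where there is no reading.
- robot.camera_info(name): a dict with "fx", "fy", "cx", "cy" (pixels), "k1" (the pictures are not rectified: a ray, as slopes to the right and down, at radius r is drawn at 1 + k1 r^2 times it, then the intrinsics apply), "R" (3x3) and "t" (3): a world point X has camera coordinates R X + t. Camera axes: x right, y down, z forward; pixel columns grow to the right and rows downward; lengths in m; the calibration is good to about 2 mm. A picture is of the moment at which its call begins: read the wrist's pose just before it. camera_info takes no time and is no camera call; for the wrist camera it gives the pose at the moment of the call.
- robot.hand_in(): hands the job in, once; it reports no verdict.
The state is a dict: "time": time; "qpos": joint angles; "qvel": joint speeds; "joint_efforts": joint torques, N m; "tool_pos": TCP position; "tool_rot": TCP orientation; "contact_force": force on the tool from outside, world axes, zero at the start; "torque": the same for the moment, N m; "opening": finger opening in m.
Only numpy, scipy, OpenCV 4.12 (cv2) and the standard library are available. Lean on these libraries where they do the work, as an engineer would, in place of code of your own. Each camera call takes 0.05 s, during which the arm holds its last target.

TASK

The hand-cranked fanlight opener on the plywood board is still wound out: flip its holding pawl off the ratchet wheel so that it stays parked, and wind the crank back (clockwise from above) until the red ring on the rod is just a few millimetres short of the red pointer. Then flip the pawl in again and ease the crank on back until the pawl catches and holds the wheel with the ring at the pointer, lean on the crank with a steady 10 N or so for about a second to prove that it holds, and let go. Never force the wheel against the pawl, and leave everything else on the counter where it is.

Things in the scene. Friction and masses are not known exactly. Their poses are not given: they have to be found in the camera images.
- opener: Fanlight opener lying on its back plate, screwed to a fixed plywood board 230 x 340 x 18 mm. Origin: centre of the board's underside, under the wheel axis; z up, +x to the pawl's side, y along the rod. A rack rod 18 mm wide, top 44 mm above the counter, runs in two guides at x = -33 mm; its fork end is at y = -215 mm when closed, up to 75 mm farther out when wound out
- ratchet (a joint): Angle of wheel and crank, rad: 0 = ring exactly at pointer; grows anticlockwise from above = wound out; starts at 2.3 to 3.1. 24 mm of rod per rad. 15 teeth 0.419 rad (10 mm of rod) apart: the seated pawl stops backward turning at about 0, 0.419, 0.838 .. (up to 0.07 more or less, as its bracket is set); forward they click past. Friction (0.2 N m, 3 N at the knob) keeps the wheel where it is left
- pawl (a joint): Angle of the pawl, rad: 0 = seated in a tooth gap (up to 0.16 riding on a tooth), grows clockwise from above as it is lifted off, 0.8 = parked on its stop. An over-centre spring flips it: below 0.4 it presses on the wheel, above 0.4 it stays parked; up to 0.1 N m, about 2.5 N at the stud
- pawl_lever: The dark steel bell-crank pawl; origin on its upright pivot, near (57, -50, 50) mm of the opener: its bracket is clamped in slots along y, up to 3 mm either way, and does not shift in use. The nose (52 mm from the pivot) meets the wheel's teeth 43 mm from the wheel axis, the tail carries the red stud. The pawl may take 30 N from a tooth, about 20 N at the crank knob
- ratchet_wheel: Yellow-zinc ratchet wheel, 96 mm across the teeth, 10 mm thick, from 50 to 60 mm above the counter; origin on its axis at its underside
- wheel_axis (a point): point on the upright wheel axis, 60 mm above the counter (straight above the opener's origin)
- knob_grip (a point): Grip point in the black crank knob: upright, round, 28 mm across, 83 to 129 mm above the counter, spins freely on its pin; the point is on its axis, 110 mm above the counter, 75 mm from the wheel axis, at 1.309 rad + ratchet anticlockwise from the opener's +x. The crank arm below it is 22 mm wide, top at 81 mm
- pawl_stud (a point): Grip point in the red thumb stud on the pawl's tail: upright round pin 12 mm across, 59 to 105 mm above the counter; the point is on its axis, 93 mm above the counter, 41.8 mm from the pawl's pivot: at (40, -12) mm from it in the opener's axes when seated, turning clockwise about it as the pawl is lifted
- ring (a point): centre of the red ring painted round the rod, 5 mm wide; travels along the opener's y with the rod
- pointer (a point): point on the rod's centre line beside the tip of the fixed red pointer, at (-33, -128, 36) mm of the opener; ring and pointer coincide when closed
- turntable: bystander: black plastic turntable 340 mm across, 26 mm high, origin at its underside; it does not turn
- vase: bystander: brown ceramic vase, 165 mm tall, 94 mm wide, origin at its underside
- pot: bystander: small aluminium camping pot with closed lid, 128 mm wide, 97 mm tall, origin at its underside
- ice_mould: bystander: green silicone ice mould, 115 x 75 x 26 mm, origin at its underside
- cabinet_knob1: bystander: chrome cabinet knob, 32 mm wide, 29 mm tall, origin at its underside
- cabinet_knob2: bystander: second chrome cabinet knob, the same
- screwdriver: bystander: screwdriver lying on the counter
- screw_jar: bystander: clear screw jar with steel cap, 70 mm wide, 85 mm tall, origin at its underside
- tape_roll: bystander: roll of brown packing tape lying flat, 100 mm wide, 48 mm tall, origin at its underside

How it is judged:
On the way, in this order (a step that is already met when the one before it is completed fails the run):
1. the pawl is flipped off the wheel and parked (value of joint pawl above 0.6 rad), for 0.2 s.
2. with the pawl still parked, the rod is wound in until the ring is within 14 mm of the pointer (value of joint pawl above 0.6 rad and value of joint ratchet below 0.58 rad), for 0.1 s.
3. with the pawl fully in the tooth gap and the ring within 4 mm of the pointer, a steady pull back on the crank puts more than 8 N on the pawl (value of joint pawl below 0.06 rad and distance between ring and pointer below 0.004 m and contact force between pawl_lever and ratchet_wheel above 8 N), for 0.3 s.
At the end, for the whole second after the job is handed in: The pawl lies fully in a tooth gap (under 0.06 rad), the red ring is within 4 mm of the pointer and the wheel is still (value of joint pawl below 0.06 rad and distance between ring and pointer below 0.004 m and angular speed of ratchet_wheel below 0.05 rad/s); the robot touches nothing.
It fails at once if the wheel is forced against the pawl: more than 30 N between tooth and pawl (about 20 N at the crank knob) (contact force between pawl_lever and ratchet_wheel above 30 N).
It fails at once if one of the other things is moved by more than 25 mm (distance of any of vase, pot, ice_mould, cabinet_knob1, cabinet_knob2, screwdriver, screw_jar, tape_roll from where it was at the start of the episode above 0.025 m).
It also fails if it takes over 72 s, if anything falls off the work surface, if the arm or the gripper's body presses on something with over 40 N, if the wrist force passes 120 N, or if a joint passes its speed limit or range.

## Working session

There is one attempt and no reset: what is moved stays moved. The work goes in short steps, Python scripts to look and compute and a tool call to move; the robot and the scene stay as the last step left them, time stands still between calls to the robot, and variables do not carry over. Pictures are saved under pics/ and viewed, and the job is handed in when it is done.

Besides the shell and the picture viewer there is one more tool, called after ">>>" as name(argument=value, ...) on one line, values as JSON. move_arm: Moves the arm, as the interface text tells. Its arguments: {"type":"object","properties":{"deltas":{"type":"array"},"hand":{"type":"number"},"squeeze":{"type":"number"}},"required":["deltas"]}

```bash
ls; mkdir -p pics; python3 - <<'E'
from cell import robot
import cv2,numpy as np
print(robot.observe())
for n in ("scene","top","wrist"):
    i=robot.camera_info(n); print(n,i)
    p,d=robot.read_camera(n); cv2.imwrite(f"pics/{n}0.png",p[:,:,::-1]); np.save(f"pics/{n}0.npy",d)
E
```

```text
pics
{'time': 0.0, 'qpos': array([ 1.04600836e+00,  3.42733055e-01,  1.52504425e+00,  1.10365268e-05,
        1.27538402e+00, -1.46044052e-01]), 'qvel': array([-0.00034972,  0.00065707, -0.0006285 ,  0.00041352,  0.00087155,
       -0.00017804]), 'joint_efforts': array([ 4.57849237e-04, -4.31253970e+01, -2.44219798e+01,  7.17438734e-02,
        5.61410410e-02, -1.37557727e-04]), 'tool_pos': array([0.19390808, 0.48743089, 0.22603009]), 'tool_rot': array([ 2.98882109,  1.56922762, -2.10231502]), 'contact_force': array([-0.67426285, -0.26117783, -0.24237664]), 'torque': array([-0.00573067, -0.05166068, -0.02961798]), 'opening': 0.09177148829766647}
scene {'fx': 617.2922848481993, 'fy': 617.2922848481993, 'cx': 315.21192950669956, 'cy': 238.43768348891686, 'k1': -0.19573895333782407, 'R': array([[-0.74910786,  0.66243689, -0.00384531],
       [ 0.56876772,  0.64018576, -0.51639663],
       [-0.33961847, -0.38902386, -0.8563409 ]]), 't': array([ 0.34492382, -0.23733128,  1.76707861])}
top {'fx': 564.9241175377605, 'fy': 564.9241175377605, 'cx': 321.39371847941436, 'cy': 235.85878307173363, 'k1': -0.051282748050838524, 'R': array([[-0.0022941 , -0.99999414,  0.00254127],
       [-0.9925813 ,  0.00196816, -0.12156677],
       [ 0.12156106, -0.00280131, -0.99258   ]]), 't': array([0.02135611, 0.47809664, 1.52011324])}
wrist {'fx': 370.9397596379256, 'fy': 370.9397596379256, 'cx': 321.45886239429797, 'cy': 246.8201198205979, 'k1': -0.013506202685266894, 'R': array([[ 0.36925721,  0.92932489, -0.00208929],
       [ 0.89353656, -0.35441741,  0.275646  ],
       [ 0.25542421, -0.10365113, -0.96125695]]), 't': array([-0.52436697, -0.03580119,  0.39047292])}
```

View pics/scene0.png

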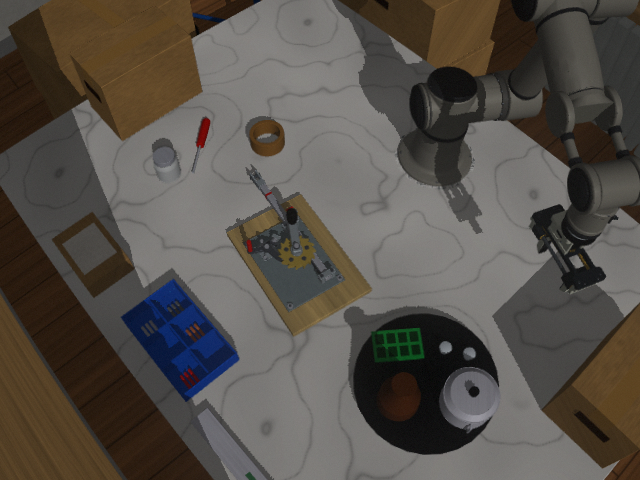

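View pics/top0.png

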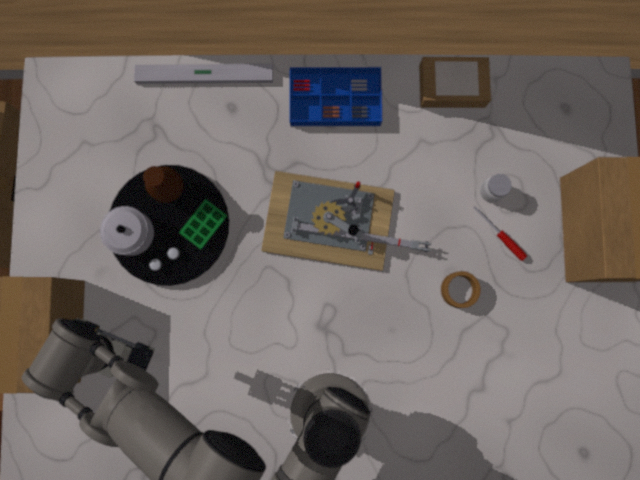

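The top view shows the opener near pixel (330,217), with its rod to the right (world -y) and the pawl side away from the robot. I'll write the helpers and zoom in.

```bash
cat > h.py <<'E'
import numpy as np,cv2
from cell import robot
def ray(info,u,v):
    K=np.array([[info['fx'],0,info['cx']],[0,info['fy'],info['cy']],[0,0,1.]])
    q=cv2.undistortPoints(np.array([[[u,v]]],float),K,np.array([info['k1'],0,0,0.]))[0,0]
    R,t=np.array(info['R']),np.array(info['t'])
    return -R.T@t, R.T@np.array([q[0],q[1],1.])
def onz(info,u,v,z):
    o,d=ray(info,u,v); return o+d*(z-o[2])/d[2]
def proj(info,X):
    K=np.array([[info['fx'],0,info['cx']],[0,info['fy'],info['cy']],[0,0,1.]])
    R,t=np.array(info['R']),np.array(info['t'])
    p,_=cv2.projectPoints(np.array(X,float).reshape(-1,1,3),cv2.Rodrigues(R)[0],t,K,np.array([info['k1'],0,0,0.]))
    return p.reshape(-1,2)
E
python3 - <<'E'
import cv2
for n,(x,y,w,h) in {"top":(250,160,210,120),"scene":(215,155,170,190)}.items():
    p=cv2.imread(f"pics/{n}0.png")[y:y+h,x:x+w]
    s=min(800/w,600/h); cv2.imwrite(f"pics/{n}0z.png",cv2.resize(p,None,fx=s,fy=s,interpolation=cv2.INTER_CUBIC)); print(n,s)
E
```

```text
top 3.8095238095238093
scene 3.1578947368421053
```

View pics/top0z.png

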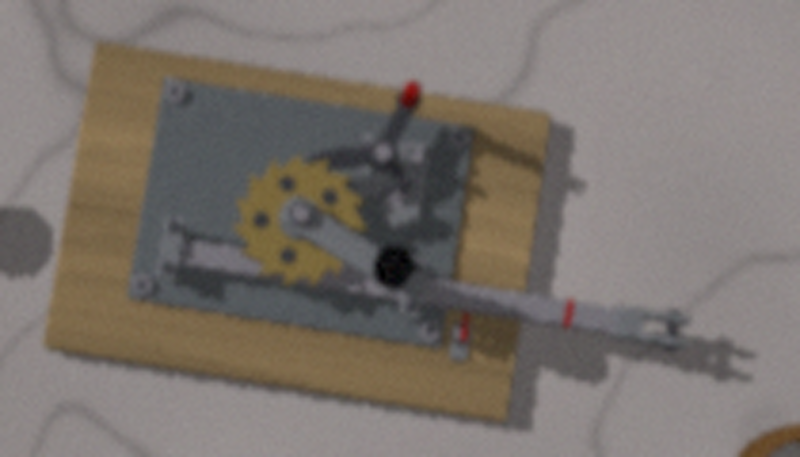

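View pics/scene0z.png

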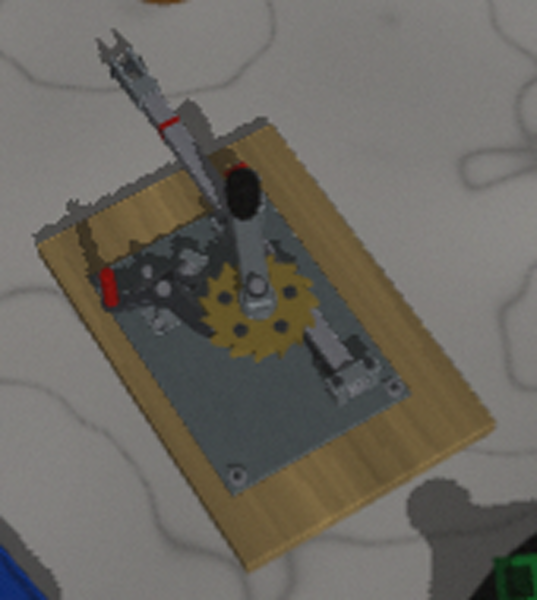

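```bash
cat > meas.py <<'E'
from h import *
def run(tag):
    I=cv2.imread(f"pics/top{tag}.png"); hsv=cv2.cvtColor(I,cv2.COLOR_BGR2HSV)
    return I,hsv
E
python3 - <<'E'
from h import *
it=robot.camera_info("top"); isc=robot.camera_info("scene")
# corners top (zoom coords)
c=np.array([[97,43],[550,112],[508,425],[47,348]])/3.8095+[250,160]-0.35
P=np.array([onz(it,*q,0.018) for q in c]); print(P.round(4)); print('centre',P.mean(0), [np.linalg.norm(P[i]-P[(i+1)%4]).round(4) for i in range(4)])
c2=np.array([[268,122],[495,428],[250,570],[36,243]])/3.1579+[215,155]-0.35
P2=np.array([onz(isc,*q,0.018) for q in c2]); print(P2.round(4)); print('centre',P2.mean(0),[np.linalg.norm(P2[i]-P2[(i+1)%4]).round(4) for i in range(4)])
yl=P[0]+P[3]-P[1]-P[2]; print('yaw from y dir',np.degrees(np.arctan2(-yl[0],yl[1])))
for n,inf,roi in(("top",it,(250,160,210,120)),("scene",isc,(215,155,170,190))):
    I=cv2.imread(f"pics/{n}0.png"); h=cv2.cvtColor(I,cv2.COLOR_BGR2HSV).astype(int)
    M=np.zeros(I.shape[:2],bool); x,y,w,hh=roi; M[y:y+hh,x:x+w]=1
    red=M&((h[...,0]<8)|(h[...,0]>172))&(h[...,1]>140)&(h[...,2]>60)
    yel=M&(h[...,0]>20)&(h[...,0]<30)&(h[...,1]>140)
    blk=M&(I.max(2)<35)
    for nm,m in(("red",red),("yel",yel),("blk",blk)):
        k,l,s,ce=cv2.connectedComponentsWithStats(m.astype(np.uint8))
        for j in range(1,k):
            if s[j,4]>4: print(n,nm,s[j],ce[j].round(2),[onz(inf,*ce[j],z).round(4)[:2] for z in({'red':(.036,.0445,.093),'yel':(.06,),'blk':(.11,.129)}[nm])])
E
```

```text
[[ 0.6632  0.1497  0.018 ]
 [ 0.6109 -0.183   0.018 ]
 [ 0.3814 -0.1485  0.018 ]
 [ 0.4378  0.184   0.018 ]]
centre [0.52332778 0.00053163 0.018     ] [np.float64(0.3367), np.float64(0.2321), np.float64(0.3373), np.float64(0.228)]
[[ 0.3854 -0.1492  0.018 ]
 [ 0.4437  0.1915  0.018 ]
 [ 0.6653  0.1547  0.018 ]
 [ 0.6099 -0.1847  0.018 ]]
centre [0.52608694 0.0030547  0.018     ] [np.float64(0.3457), np.float64(0.2246), np.float64(0.3439), np.float64(0.2273)]
yaw from y dir -9.276149356357616
top red [355 182   5   6  22] [357.32 184.68] [array([ 0.6196, -0.0792]), array([ 0.6177, -0.0787]), array([ 0.6073, -0.0754])]
top red [371 243   2   6   8] [371.62 245.62] [array([ 0.4502, -0.1165]), array([ 0.4493, -0.1157]), array([ 0.4442, -0.1113])]
top blk [349 225  10  10  76] [353.03 229.42] [array([ 0.485 , -0.0618]), array([ 0.4824, -0.0607])]
scene red [265 192   7   4  12] [268.   193.33] [array([ 0.4568, -0.1957]), array([ 0.4602, -0.1906]), array([ 0.4794, -0.1618])]
scene red [288 206   5   3   7] [290.   207.14] [array([ 0.4415, -0.122 ]), array([ 0.445 , -0.1174]), array([ 0.464
[... 212 characters left out ...]
91])]
scene blk [286 209  11  16 138] [291.33 215.92] [array([ 0.4862, -0.0598]), array([ 0.4937, -0.0498])]
scene blk [267 241   3   3   6] [268.33 241.83] [array([ 0.5763, -0.0397]), array([ 0.5825, -0.03  ])]
scene blk [314 266   3   3   5] [315. 267.] [array([0.5376, 0.0871]), array([0.5444, 0.0949])]
scene blk [317 271   3   3   5] [318.2 271.8] [array([0.5405, 0.1017]), array([0.5472, 0.1093])]
scene blk [377 324   8   7  26] [381.58 327.73] [array([0.5287, 0.3026]), array([0.5356, 0.3071])]
scene blk [375 334   9  11  73] [378.74 339.03] [array([0.5525, 0.3178]), array([0.559 , 0.3221])]
scene blk [364 336   9   9  47] [368.89 341.13] [array([0.5722, 0.3067]), array([0.5785, 0.3112])]
```

```bash
cat >> h.py <<'E'
from scipy.spatial.transform import Rotation as Ro
def Rt(o): return Ro.from_euler('xyz',o['tool_rot']).as_matrix()
def down(zang):  # tool x down, tool z at world angle zang (deg)
    a=np.radians(zang); x=np.array([0,0,-1.]); z=np.array([np.cos(a),np.sin(a),0]); return np.stack([x,np.cross(z,x),z],1)
def delta(R0,p0,R1,p1):
    dp=R0.T@(np.array(p1)-p0); tv=Ro.from_matrix(R0.T@R1).as_rotvec(degrees=True)
    return dp.round(4),tv.round(2)
A=np.array([.525,.002]); YAW=np.radians(-9.3)
def ow(x,y): c,s=np.cos(YAW),np.sin(YAW); return A+np.array([c*x-s*y,s*x+c*y])
E
python3 - <<'E'
from h import *
o=robot.observe(); R=Rt(o); print(R.round(4)); print('zang',np.degrees(np.arctan2(R[1,2],R[0,2])))
i=robot.camera_info('wrist'); c=-i['R'].T@i['t']; print('cam in tool',R.T@(c-o['tool_pos']),(R.T@i['R'].T).round(3))
for za in (-30,-66,50,60,150,-120): print(za,delta(R,o['tool_pos'],down(za),[.56,-.04,.30]))
print(ow(97,-62),ow(57,-50),ow(-33,-128))
E
```

```text
[[-6.000e-04 -9.291e-01  3.698e-01]
 [-1.000e-03  3.698e-01  9.291e-01]
 [-1.000e+00  1.000e-04 -1.200e-03]]
zang 68.29536037016881
cam in tool [-0.1579938   0.07348009  0.00026537] [[ 0.001 -0.276  0.961]
 [ 0.001 -0.961 -0.276]
 [ 1.     0.001 -0.001]]
-30 (array([-0.0735, -0.5352, -0.3549]), array([ 9.83e+01, -6.00e-02,  5.00e-02]))
-66 (array([-0.0735, -0.5352, -0.3549]), array([ 1.343e+02, -4.000e-02,  7.000e-02]))
50 (array([-0.0735, -0.5352, -0.3549]), array([18.3 , -0.07,  0.  ]))
60 (array([-0.0735, -0.5352, -0.3549]), array([ 8.3 , -0.07, -0.  ]))
150 (array([-0.0735, -0.5352, -0.3549]), array([-8.17e+01, -5.00e-02, -5.00e-02]))
-120 (array([-0.0735, -0.5352, -0.3549]), array([-1.717e+02,  1.000e-02, -1.000e-01]))
[ 86.23056758 -76.85862506] [ 48.69558478 -58.55220362] [ -52.72652774 -120.9826056 ]
```

View pics/wrist0.png

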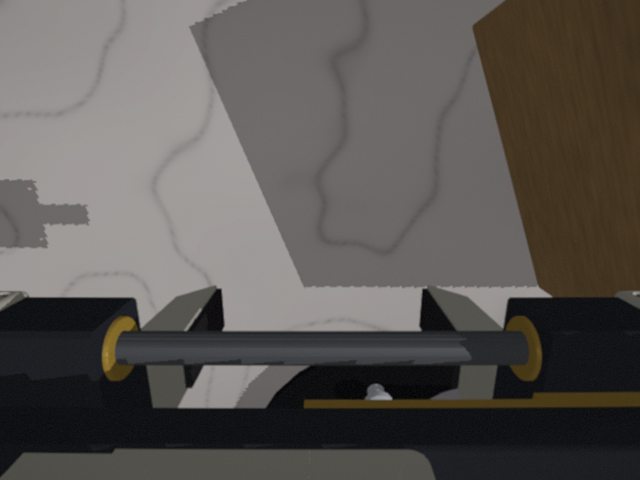

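```bash
python3 - <<'E'
from h import *
o=robot.observe(); R=Rt(o)
print(delta(R,o['tool_pos'],down(53),[.612,-.078,.25]))
E
```

```text
(array([-0.0235, -0.5975, -0.3709]), array([15.3 , -0.07,  0.  ]))
```

>>> move_arm(deltas=[{"dp": [-0.024,-0.12,-0.074],"turn": [3,0,0]},{"dp": [-0.024,-0.24,-0.148],"turn": [8,0,0]},{"dp": [-0.024,-0.36,-0.223],"turn": [15.3,0,0]},{"dp": [-0.024,-0.48,-0.297],"turn": [15.3,0,0]},{"dp": [-0.024,-0.5975,-0.371],"turn": [15.3,0,0]},{"dp": [-0.024,-0.5975,-0.371],"turn": [15.3,0,0]},{"dp": [-0.024,-0.5975,-0.371],"turn": [15.3,0,0]},{"dp": [-0.024,-0.5975,-0.371],"turn": [15.3,0,0]},{"dp": [-0.024,-0.5975,-0.371],"turn": [15.3,0,0]},{"dp": [-0.024,-0.5975,-0.371],"turn": [15.3,0,0]}], hand=0.036, squeeze=20)

```text
time: 1.15
tool_pos: [0.4916, 0.0846, 0.247]
tool_rot: [0.901, 1.571, 1.826]
contact_force: [0.1, -0.0, 0.4]
opening: 0.0363
```

```bash
python3 - <<'E'
from h import *
o=robot.observe(); R=Rt(o)
print(delta(R,o['tool_pos'],down(53),[.612,-.078,.25]),o['qvel'].round(3))
E
```

```text
(array([-0.0031, -0.194 , -0.0573]), array([-0.02,  0.01, -0.01])) [-0.863  0.38  -0.546  0.004  0.161 -0.857]
```

>>> move_arm(deltas=[{"dp": [-0.003,-0.05,-0.015],"turn": [0,0,0]},{"dp": [-0.003,-0.1,-0.03],"turn": [0,0,0]},{"dp": [-0.003,-0.14,-0.042],"turn": [0,0,0]},{"dp": [-0.003,-0.165,-0.049],"turn": [0,0,0]},{"dp": [-0.003,-0.165,-0.049],"turn": [0,0,0]},{"dp": [-0.003,-0.165,-0.049],"turn": [0,0,0]},{"dp": [-0.003,-0.165,-0.049],"turn": [0,0,0]}])

```text
time: 1.85
tool_pos: [0.5924, -0.0508, 0.2499]
tool_rot: [1.558, 1.57, 2.484]
contact_force: [-0.2, 1.4, 0.1]
opening: 0.0358
```

```bash
python3 - <<'E'
from h import *
o=robot.observe(); R=Rt(o)
i=robot.camera_info('wrist');p,d=robot.read_camera('wrist'); np.savez('pics/w1.npz',d=d,**i)
cv2.imwrite('pics/w1.png',p[:,:,::-1])
print(o['tool_pos'],o['qvel'].round(3),o['qpos'].round(2),np.degrees(np.arctan2(R[1,2],R[0,2])))
E
```

```text
[ 0.59243901 -0.05083018  0.2499448 ] [ 0.009 -0.01  -0.002 -0.002 -0.002 -0.001] [-0.21  0.46  1.28  0.    1.4  -1.14] 53.05292002957346
```

View pics/w1.png

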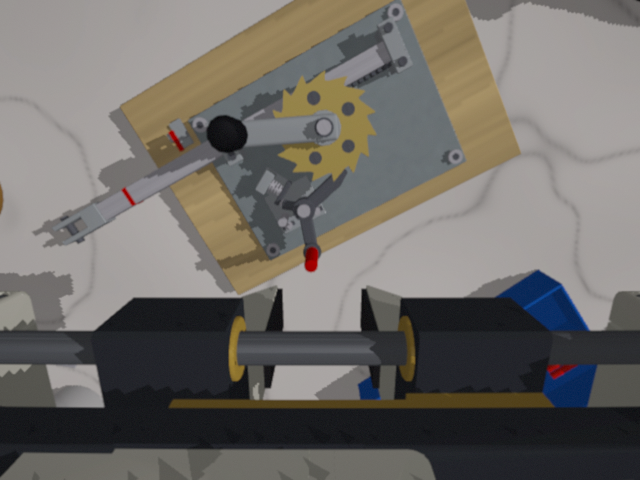

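The wrist view shows the wheel at (324,127), the knob at (228,134), the stud at (311,260), the pivot at (303,211), the ring at (128,197) and the pointer at (177,140).

```bash
python3 - <<'E'
from h import *
f=np.load('pics/w1.npz'); i={k:f[k] for k in f.files}; d=f['d']
I=cv2.imread('pics/w1.png'); h=cv2.cvtColor(I,cv2.COLOR_BGR2HSV).astype(int)
M=np.zeros(I.shape[:2],bool); M[:285,50:480]=1
red=M&((h[...,0]<8)|(h[...,0]>172))&(h[...,1]>140)&(h[...,2]>60)
yel=M&(h[...,0]>20)&(h[...,0]<32)&(h[...,1]>140)
blk=M&(I.max(2)<35)
for nm,m in(("red",red),("yel",yel),("blk",blk)):
    k,l,s,ce=cv2.connectedComponentsWithStats(m.astype(np.uint8))
    for j in range(1,k):
        if s[j,4]>25: print(nm,s[j],ce[j].round(1),[onz(i,*ce[j],z).round(4)[:2] for z in({'red':(.036,.0445,.093),'yel':(.06,),'blk':(.11,.129)}[nm])])
# depth -> world height
def wp(u,v):
    o,r=ray(i,u,v); return (o+r*d[v,u]).round(4)
for n,q in dict(bolt=(324,127),pivot=(303,211),knob=(228,134),studtop=(311,264),studbot=(311,252),wheel=(360,110),ring=(128,197),ptr=(178,142)).items(): print(n,wp(*q))
# wheel circle: enclosing
cs,_=cv2.findContours(yel.astype(np.uint8),cv2.RETR_EXTERNAL,cv2.CHAIN_APPROX_NONE)
pts=np.concatenate([c[:,0] for c in cs if len(c)>20]); W=np.array([onz(i,*q,.06)[:2] for q in pts]).astype(np.float32)
print('enclosing',cv2.minEnclosingCircle(W))
# board corners
for q in ((122,105),(239,293),(520,153)): print('corner',onz(i,*q,.018).round(4))
E
```

```text
red [169 130  15  21 106] [175.8 140.4] [array([ 0.4488, -0.1189]), array([ 0.4508, -0.1163]), array([ 0.4619, -0.1016])]
red [122 188  13  18  74] [128.  196.3] [array([ 0.4595, -0.1946]), array([ 0.4612, -0.1903]), array([ 0.4709, -0.1658])]
red [305 247  13  25 270] [311.  258.8] [array([ 0.6229, -0.0872]), array([ 0.6209, -0.0853]), array([ 0.6093, -0.0748])]
blk [ 207  116   40   37 1123] [226.3 133.8] [array([ 0.4857, -0.0619]), array([ 0.4888, -0.0584])]
bolt [0.5265 0.0017 0.0887]
pivot [ 0.5744 -0.0587  0.0629]
knob [ 0.4895 -0.0577  0.1279]
studtop [ 0.6101 -0.075   0.1051]
studbot [ 0.6065 -0.073   0.083 ]
wheel [0.5334 0.0363 0.0615]
ring [ 0.4618 -0.1907  0.0448]
ptr [ 0.4534 -0.1152  0.0459]Traceback (most recent call last):
  File "<stdin>", line 18, in <module>
ValueError: need at least one array to concatenate
```

```bash
sed -i 's/^A=.*/A=np.array([.526,.002]); YAW=np.radians(-9.3)/' h.py; python3 - <<'E'
from h import *
o=robot.observe(); R=Rt(o); p=o['tool_pos']
print(delta(R,p,down(53),[.6095,-.0748,.076]))
R1=down(53);q=np.array([.6095,-.0748,.076])
for t in(.2,.4,.6,.8,.85):
    P=np.array([.573,-.0573]); r=q[:2]-P; c,s=np.cos(t),np.sin(t)
    n=P+[c*r[0]+s*r[1],-s*r[0]+c*r[1]]; print(t,n,delta(R1,q,down(53),[*n,.076])[0],np.linalg.norm(r))
E
```

```text
(array([ 0.1742, -0.0282, -0.0091]), array([ 0.07,  0.01, -0.03]))
0.2 [ 0.60529572 -0.0817026 ] [ 0.     -0.0008 -0.008 ] 0.040478389296018276
0.4 [ 0.59980391 -0.08763234] [ 0.      0.     -0.0161] 0.040478389296018276
0.6 [ 0.59324351 -0.09235282] [ 0.      0.0024 -0.0238] 0.040478389296018276
0.8 [ 0.58587606 -0.09567586] [ 0.      0.0063 -0.0309] 0.040478389296018276
0.85 [ 0.58394198 -0.09627144] [ 0.      0.0075 -0.0325] 0.040478389296018276
```

>>> move_arm(deltas=[{"dp": [0,-0.014,-0.005],"turn": [0,0,0]},{"dp": [0.0,-0.028,-0.009],"turn": [0,0,0]},{"dp": [0.04,-0.028,-0.009],"turn": [0,0,0]},{"dp": [0.08,-0.028,-0.009],"turn": [0,0,0]},{"dp": [0.12,-0.028,-0.009],"turn": [0,0,0]},{"dp": [0.15,-0.028,-0.009],"turn": [0,0,0]},{"dp": [0.174,-0.028,-0.009],"turn": [0,0,0]},{"dp": [0.174,-0.028,-0.009],"turn": [0,0,0]},{"dp": [0.174,-0.028,-0.009],"turn": [0,0,0]},{"dp": [0.174,-0.028,-0.009],"turn": [0,0,0]}])

```text
time: 2.9
tool_pos: [0.6114, -0.0763, 0.078]
tool_rot: [-1.174, 1.567, -0.248]
contact_force: [0.2, 0.8, 0.6]
opening: 0.0361
```

```bash
python3 - <<'E'
from h import *
o=robot.observe(); R=Rt(o)
p,d=robot.read_camera('wrist')
cv2.imwrite('pics/w2.png',p[:,:,::-1])
print(o['tool_pos'],o['qvel'].round(3),np.degrees(np.arctan2(R[1,2],R[0,2])))
E
```

```text
[ 0.61137545 -0.07627729  0.07796342] [ 0.002 -0.009  0.001 -0.    -0.004  0.   ] 53.01443694232057
```

View pics/w2.png

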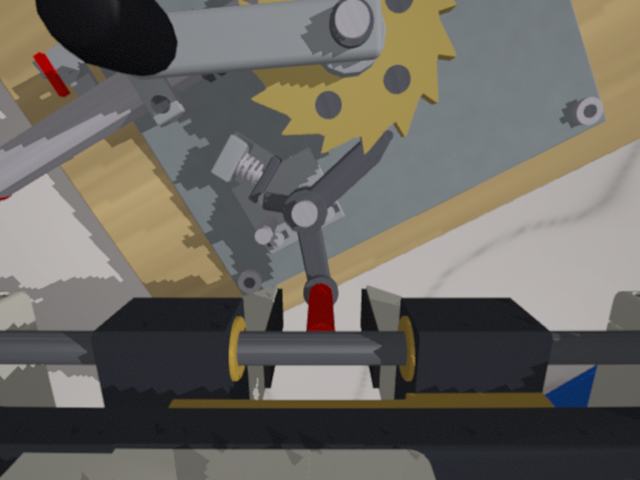

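The stud (318,310) stands centred between the pads. Next I push it along its arc.

>>> move_arm(deltas=[{"dp": [0,-0.001,-0.004],"turn": [2,0,0]},{"dp": [0,-0.001,-0.008],"turn": [5,0,0]},{"dp": [0,-0.001,-0.012],"turn": [8,0,0]},{"dp": [0,0,-0.016],"turn": [11,0,0]},{"dp": [0,0.001,-0.02],"turn": [14,0,0]},{"dp": [0,0.0025,-0.024],"turn": [17,0,0]},{"dp": [0,0.004,-0.028],"turn": [20,0,0]},{"dp": [0,0.006,-0.031],"turn": [20,0,0]},{"dp": [0,0.007,-0.033],"turn": [20,0,0]},{"dp": [0,0.007,-0.033],"turn": [20,0,0]}])

```text
time: 3.95
tool_pos: [0.584, -0.0982, 0.0762]
tool_rot: [2.366, 1.57, 2.943]
contact_force: [-0.5, 0.5, 0.3]
opening: 0.0361
```

```bash
python3 - <<'E'
from h import *
o=robot.observe(); R=Rt(o)
p,d=robot.read_camera('wrist')
cv2.imwrite('pics/w3.png',p[:,:,::-1])
print(o['tool_pos'],o['contact_force'],np.degrees(np.arctan2(R[1,2],R[0,2])))
E
```

```text
[ 0.58403971 -0.09821651  0.0762007 ] [-0.49053741  0.451039    0.25003159] 33.02143879534982
```

View pics/w3.png

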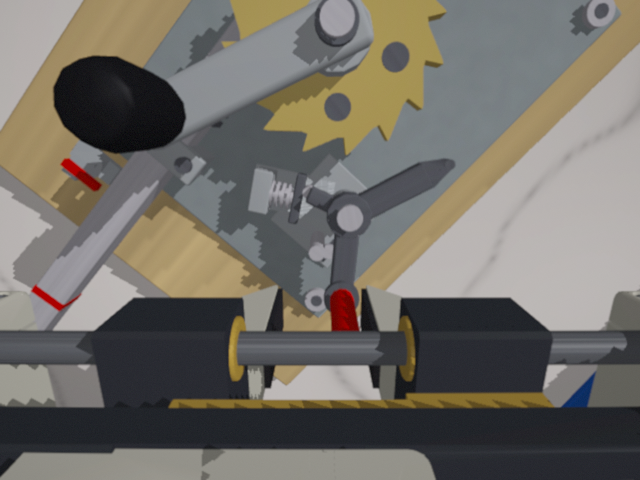

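>>> move_arm(deltas=[{"dp": [0,0.001,-0.002],"turn": [0,0,0]},{"dp": [0,0.002,-0.004],"turn": [0,0,0]},{"dp": [0,0.002,-0.004],"turn": [0,0,0]}])

```text
time: 4.3
tool_pos: [0.5797, -0.0985, 0.0759]
tool_rot: [2.164, 1.57, 2.74]
contact_force: [-0.1, -0.1, -0.5]
opening: 0.0361
```

```bash
python3 - <<'E'
from h import *
o=robot.observe(); R=Rt(o)
i=robot.camera_info('wrist');p,d=robot.read_camera('wrist'); np.savez('pics/w4.npz',d=d,**i)
cv2.imwrite('pics/w4.png',p[:,:,::-1])
print(o['tool_pos'],o['contact_force'],np.degrees(np.arctan2(R[1,2],R[0,2])))
E
```

```text
[ 0.57974812 -0.09849465  0.07589298] [-0.13794299 -0.11722096 -0.46354206] 33.006315182062366
```

View pics/w4.png

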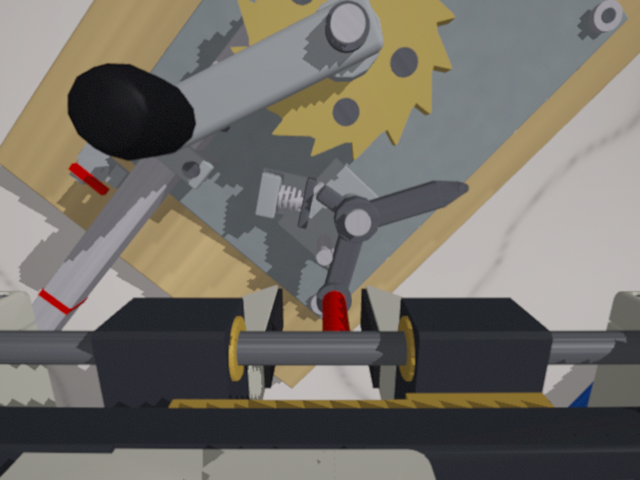

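```bash
python3 - <<'E'
from h import *
o=robot.observe(); R=Rt(o); p=o['tool_pos']
print(delta(R,p,down(-28),[.486,-.061,.16]))
E
```

```text
(array([-0.084 ,  0.0827, -0.0584]), array([ 6.1e+01, -1.0e-02, -1.0e-02]))
```

>>> move_arm(deltas=[{"dp": [-0.04,0,0],"turn": [0,0,0]},{"dp": [-0.084,0,0],"turn": [0,0,0]},{"dp": [-0.084,0.01,-0.007],"turn": [8,0,0]},{"dp": [-0.084,0.025,-0.018],"turn": [16,0,0]},{"dp": [-0.084,0.04,-0.028],"turn": [24,0,0]},{"dp": [-0.084,0.055,-0.039],"turn": [32,0,0]},{"dp": [-0.084,0.07,-0.05],"turn": [40,0,0]},{"dp": [-0.084,0.083,-0.0585],"turn": [48,0,0]},{"dp": [-0.084,0.083,-0.0585],"turn": [56,0,0]},{"dp": [-0.084,0.083,-0.0585],"turn": [61,0,0]}], hand=0.05)

```text
time: 5.35
tool_pos: [0.4856, -0.0606, 0.1603]
tool_rot: [0.386, 1.57, -0.108]
contact_force: [-0.3, 0.4, 0.3]
opening: 0.0503
```

>>> move_arm(deltas=[{"dp": [0,0,0],"turn": [0,0,0]},{"dp": [0,0,0],"turn": [0,0,0]}])

```text
time: 5.55
tool_pos: [0.486, -0.0608, 0.16]
tool_rot: [0.799, 1.571, 0.312]
contact_force: [-0.4, -0.2, 0.2]
opening: 0.05
```

```bash
python3 - <<'E'
from h import *
o=robot.observe(); R=Rt(o); p=o['tool_pos']
print(p,o['contact_force'],o['qpos'].round(2),np.degrees(np.arctan2(R[1,2],R[0,2])),delta(R,p,down(-28),[.486,-.061,.093]))
for n in('wrist','top'):
    P,d=robot.read_camera(n); cv2.imwrite(f'pics/{n}5.png',P[:,:,::-1])
E
```

```text
[ 0.48596461 -0.06084997  0.16004608] [-0.44169651 -0.20404751  0.21268945] [-0.28  0.35  1.72  0.    1.08  0.2 ] -27.855844429754868 (array([ 0.067 , -0.0001,  0.0001]), array([ 0.14,  0.  , -0.  ]))
```

View pics/wrist5.png

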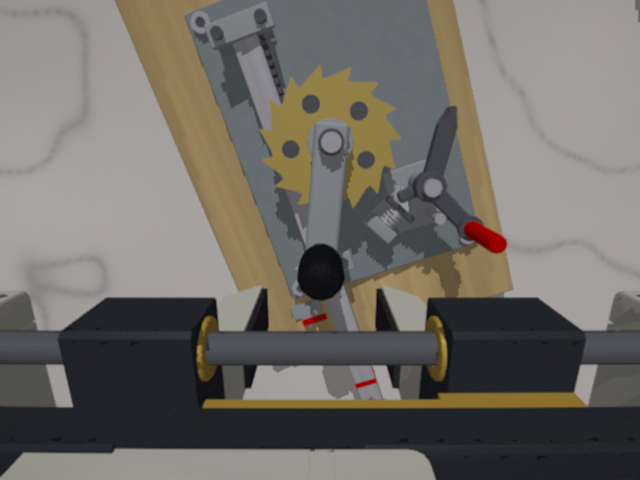

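The pawl is parked, with its nose clear at (450,115). The knob (321,272) is centred between the pads.

>>> move_arm(deltas=[{"dp": [0.03,0,0],"turn": [0,0,0]},{"dp": [0.055,0,0],"turn": [0,0,0]},{"dp": [0.067,0,0],"turn": [0,0,0]},{"dp": [0.067,0,0],"turn": [0,0,0]},{"dp": [0.067,0,0],"turn": [0,0,0]}])

```text
time: 6.15
tool_pos: [0.4862, -0.0609, 0.0932]
tool_rot: [1.265, 1.571, 0.776]
contact_force: [0.5, 0.4, 0.4]
opening: 0.0498
```

>>> move_arm(deltas=[{"dp": [0,0,0],"turn": [0,0,0]},{"dp": [0,0,0],"turn": [0,0,0]},{"dp": [0,0,0],"turn": [0,0,0]},{"dp": [0,0,0],"turn": [0,0,0]},{"dp": [0,0,0],"turn": [0,0,0]}], hand=0.02, squeeze=15)

```text
time: 6.65
tool_pos: [0.486, -0.0609, 0.0935]
tool_rot: [0.323, 1.57, -0.165]
contact_force: [-1.6, 0.3, 3.6]
opening: 0.0272
```

```bash
python3 - <<'E'
from h import *
o=robot.observe(); R=Rt(o); p=o['tool_pos']
i=robot.camera_info('wrist');P,d=robot.read_camera('wrist'); np.savez('pics/w6.npz',d=d,**i)
cv2.imwrite(f'pics/w6.png',P[:,:,::-1])
print(p,o['contact_force'],o['opening'],np.degrees(np.arctan2(R[1,2],R[0,2])))
r=p[:2]-A; print(np.linalg.norm(r),np.degrees(np.arctan2(r[1],r[0]))%360)
E
```

```text
[ 0.48602831 -0.06087815  0.09348486] [-1.56962478  0.29138183  3.57769231] 0.027215528601668662 -27.999350958914516
0.074507704389566 237.55584953283994
```

View pics/w6.png

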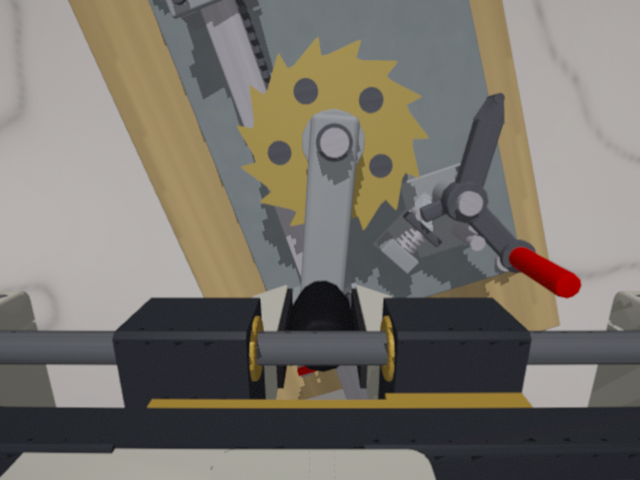

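```bash
cat > arc.py <<'E'
from h import *
import sys
def arc(a0,a1,n,r0=.0748,r1=.0748):
    Rr=down(-28)
    f=lambda a,r:np.array([r*np.cos(np.radians(a)),r*np.sin(np.radians(a)),0])
    for k in range(1,n+1):
        a=a0+(a1-a0)*k/n; print('[0, %.4f, %.4f]'%tuple((Rr.T@(f(a,r1)-f(a0,r0)))[1:]))
E
python3 -c "
from arc import *
arc(237.6,157.6,10)"
```

```text
[0, 0.0015, -0.0103]
[0, 0.0045, -0.0203]
[0, 0.0088, -0.0298]
[0, 0.0144, -0.0386]
[0, 0.0211, -0.0466]
[0, 0.0289, -0.0535]
[0, 0.0376, -0.0593]
[0, 0.0470, -0.0638]
[0, 0.0570, -0.0670]
[0, 0.0673, -0.0687]
```

>>> move_arm(deltas=[{"dp": [0,0.0015,-0.0103],"turn": [0,0,0]},{"dp": [0,0.0045,-0.0203],"turn": [0,0,0]},{"dp": [0,0.0088,-0.0298],"turn": [0,0,0]},{"dp": [0,0.0144,-0.0386],"turn": [0,0,0]}])

```text
time: 7.1
tool_pos: [0.4583, -0.0298, 0.0935]
tool_rot: [-0.071, 1.569, -0.56]
contact_force: [1.2, -1.5, 5.2]
opening: 0.0269
```

```bash
python3 - <<'E'
from arc import *
o=robot.observe(); R=Rt(o); p=o['tool_pos']
r=p[:2]-A; a=np.degrees(np.arctan2(r[1],r[0]))%360; print(p,np.linalg.norm(r),a,o['contact_force'],o['torque'])
arc(205.6,125.6,10)
E
```

```text
[ 0.45827908 -0.02982777  0.09347009] 0.07482733501418225 205.17279148798258 [ 1.18953321 -1.54877681  5.23681121] [-0.56270414 -0.14420215  0.02971863]
[0, 0.0068, -0.0079]
[0, 0.0146, -0.0149]
[0, 0.0233, -0.0207]
[0, 0.0327, -0.0252]
[0, 0.0426, -0.0283]
[0, 0.0529, -0.0301]
[0, 0.0633, -0.0303]
[0, 0.0737, -0.0292]
[0, 0.0838, -0.0266]
[0, 0.0935, -0.0226]
```

>>> move_arm(deltas=[{"dp": [0,0.0068,-0.0079],"turn": [0,0,0]},{"dp": [0,0.0146,-0.0149],"turn": [0,0,0]},{"dp": [0,0.0233,-0.0207],"turn": [0,0,0]},{"dp": [0,0.0327,-0.0252],"turn": [0,0,0]},{"dp": [0,0.0426,-0.0283],"turn": [0,0,0]},{"dp": [0,0.0529,-0.0301],"turn": [0,0,0]},{"dp": [0,0.0633,-0.0303],"turn": [0,0,0]},{"dp": [0,0.0737,-0.0292],"turn": [0,0,0]},{"dp": [0,0.0838,-0.0266],"turn": [0,0,0]},{"dp": [0,0.0935,-0.0226],"turn": [0,0,0]}])

```text
time: 8.1
tool_pos: [0.482, 0.0637, 0.0935]
tool_rot: [-1.548, 1.57, -2.036]
contact_force: [-0.4, -5.0, 6.1]
opening: 0.027
```

```bash
python3 - <<'E'
from arc import *
o=robot.observe(); R=Rt(o); p=o['tool_pos']
r=p[:2]-A; a=np.degrees(np.arctan2(r[1],r[0]))%360; print(p,np.linalg.norm(r),a,o['contact_force'],o['torque'])
arc(125.6,85.6,5)
E
```

```text
[0.48203414 0.06367482 0.09345233] 0.07574153627736253 125.48376637840289 [-0.42465343 -4.9803366   6.08715834] [-0.91721136  0.11831831  0.0171289 ]
[0, 0.0090, 0.0053]
[0, 0.0172, 0.0118]
[0, 0.0244, 0.0193]
[0, 0.0305, 0.0278]
[0, 0.0353, 0.0371]
```

>>> move_arm(deltas=[{"dp": [0,0.009,0.0053],"turn": [0,0,0]},{"dp": [0,0.0172,0.0118],"turn": [0,0,0]},{"dp": [0,0.0244,0.0193],"turn": [0,0,0]},{"dp": [0,0.0305,0.0278],"turn": [0,0,0]},{"dp": [0,0.0353,0.0371],"turn": [0,0,0]},{"dp": [0,0.0353,0.0371],"turn": [0,0,0]}])

```text
time: 8.7
tool_pos: [0.5327, 0.0774, 0.0935]
tool_rot: [0.64, 1.569, 0.152]
contact_force: [2.3, 0.2, 4.9]
opening: 0.0273
```

```bash
python3 - <<'E'
from arc import *
o=robot.observe(); R=Rt(o); p=o['tool_pos']
r=p[:2]-A; a=np.degrees(np.arctan2(r[1],r[0]))%360; print(p,np.linalg.norm(r),a,o['contact_force'],o['torque'])
for n in('wrist','top'):
    i=robot.camera_info(n);P,d=robot.read_camera(n); np.savez(f'pics/{n}7.npz',d=d,**i); cv2.imwrite(f'pics/{n}7.png',P[:,:,::-1])
E
```

```text
[0.53270229 0.07743322 0.09350314] 0.07573038310022605 84.92256837278947 [2.32547334 0.19269264 4.92730633] [-0.31807947 -0.31080273  0.00505622]
```

View pics/wrist7.png

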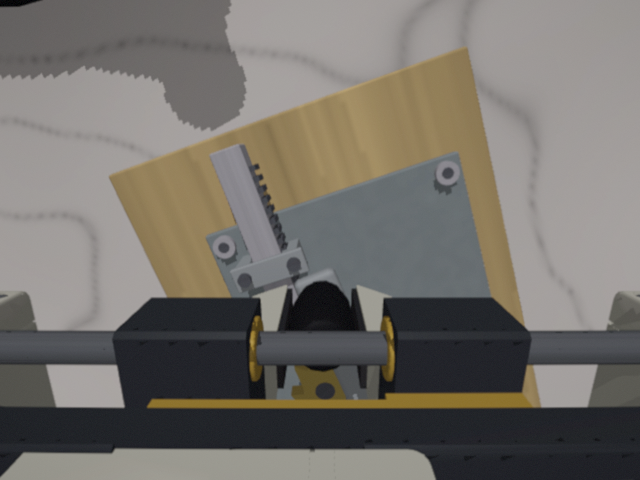

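View pics/top7.png

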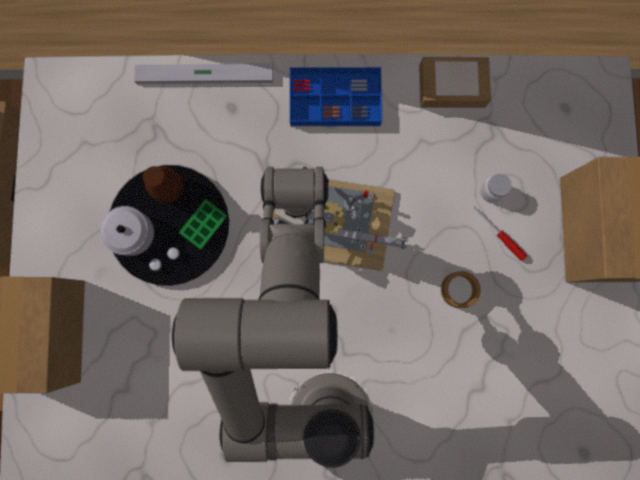

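```bash
sed -i 's/^A=.*/A=np.array([.526,.0028]); YAW=np.radians(-9.3)/' h.py;python3 -c "
from arc import *
arc(84.9,77.2,3)"
python3 - <<'E'
import cv2
I=cv2.imread('pics/top7.png')[170:280,320:430]; cv2.imwrite('pics/top7z.png',cv2.resize(I,None,fx=5,fy=5,interpolation=cv2.INTER_CUBIC))
E
```

```text
[0, 0.0012, 0.0031]
[0, 0.0023, 0.0063]
[0, 0.0033, 0.0095]
```

View pics/top7z.png

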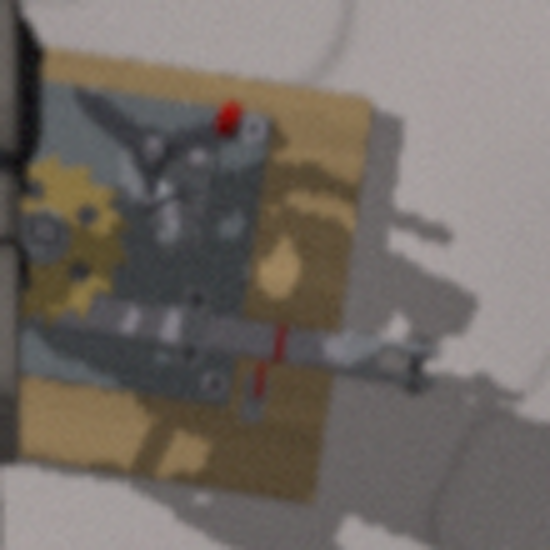

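The ring is about 7.5 mm short of the pointer, which agrees with the 0.33 rad estimate. The pawl is parked. I'll wind in about 3 mm more.

>>> move_arm(deltas=[{"dp": [0,0.0012,0.003],"turn": [0,0,0]},{"dp": [0,0.0023,0.006],"turn": [0,0,0]},{"dp": [0,0.0032,0.0092],"turn": [0,0,0]},{"dp": [0,0.0032,0.0092],"turn": [0,0,0]},{"dp": [0,0.0032,0.0092],"turn": [0,0,0]}])

```text
time: 9.3
tool_pos: [0.5409, 0.0762, 0.0935]
tool_rot: [2.387, 1.57, 1.898]
contact_force: [-0.6, 0.9, 6.9]
opening: 0.0269
```

>>> move_arm(deltas=[{"dp": [0,0,0],"turn": [0,0,0]},{"dp": [0,0,0],"turn": [0,0,0]},{"dp": [0,0,0],"turn": [0,0,0]}], hand=0.06)

```text
time: 9.6
tool_pos: [0.5407, 0.0756, 0.0925]
tool_rot: [-2.776, 1.569, 3.018]
contact_force: [0.0, -0.6, 0.1]
opening: 0.0463
```

>>> move_arm(deltas=[{"dp": [-0.04,0,0],"turn": [0,0,0]},{"dp": [-0.07,0,0],"turn": [0,0,0]},{"dp": [-0.07,0,0],"turn": [0,0,0]},{"dp": [-0.07,0,0],"turn": [0,0,0]}])

```text
time: 10.0
tool_pos: [0.5413, 0.0755, 0.163]
tool_rot: [0.816, 1.57, 0.327]
contact_force: [-0.9, -0.4, -0.6]
opening: 0.0598
```

```bash
python3 - <<'E'
from arc import *
o=robot.observe(); R=Rt(o); p=o['tool_pos']
r=p[:2]-A; a=np.degrees(np.arctan2(r[1],r[0]))%360; print(p,np.linalg.norm(r),a,o['contact_force'])
print('zang',np.degrees(np.arctan2(R[1,2],R[0,2])),delta(R,p,down(33),[.582,-.097,.165]))
E
```

```text
[0.54132142 0.07545583 0.1630428 ] 0.07425372688045559 78.09211802644948 [-0.87829278 -0.35749389 -0.58783135]
zang -28.003145986874866 (array([-0.002 , -0.1332,  0.1169]), array([-6.1e+01,  2.0e-02, -1.0e-02]))
```

>>> move_arm(deltas=[{"dp": [-0.002,-0.016,0.014],"turn": [-8,0,0]},{"dp": [-0.002,-0.033,0.029],"turn": [-16,0,0]},{"dp": [-0.002,-0.05,0.044],"turn": [-24,0,0]},{"dp": [-0.002,-0.067,0.058],"turn": [-32,0,0]},{"dp": [-0.002,-0.084,0.073],"turn": [-40,0,0]},{"dp": [-0.002,-0.1,0.087],"turn": [-48,0,0]},{"dp": [-0.002,-0.117,0.102],"turn": [-56,0,0]},{"dp": [-0.002,-0.133,0.117],"turn": [-61,0,0]},{"dp": [-0.002,-0.133,0.117],"turn": [-61,0,0]},{"dp": [-0.002,-0.133,0.117],"turn": [-61,0,0]}], hand=0.036)

```text
time: 11.0
tool_pos: [0.5814, -0.0967, 0.1633]
tool_rot: [2.139, 1.567, 2.712]
contact_force: [0.4, -0.4, 0.2]
opening: 0.0357
```

```bash
python3 - <<'E'
from h import *
o=robot.observe(); R=Rt(o); p=o['tool_pos']
i=robot.camera_info('wrist');P,d=robot.read_camera('wrist'); np.savez('pics/w8.npz',d=d,**i); cv2.imwrite('pics/w8.png',P[:,:,::-1])
print(p,o['opening'],o['contact_force'],np.degrees(np.arctan2(R[1,2],R[0,2])))
I=P[:,:,::-1].copy();h=cv2.cvtColor(I,cv2.COLOR_BGR2HSV).astype(int)
red=(((h[...,0]<8)|(h[...,0]>172))&(h[...,1]>140)&(h[...,2]>60)); red[340:]=0
k,l,s,ce=cv2.connectedComponentsWithStats(red.astype(np.uint8))
for j in range(1,k):
    if s[j,4]>25: print(s[j],ce[j].round(1),[onz(i,*ce[j],z).round(4)[:2] for z in(.036,.0445,.085,.093,.105)])
E
```

```text
[ 0.58141027 -0.09671988  0.16332052] 0.03565014950045059 [ 0.35282828 -0.42307412  0.21588244] 32.84447216876456
[145 158  26  22 192] [157.2 168.2] [array([ 0.4478, -0.1187]), array([ 0.4506, -0.1162]), array([ 0.4641, -0.1043]), array([ 0.4667, -0.1019]), array([ 0.4707, -0.0983])]
[167 184  29  20 154] [179.2 194.2] [array([ 0.4709, -0.1273]), array([ 0.473 , -0.1246]), array([ 0.4832, -0.1114]), array([ 0.4852, -0.1088]), array([ 0.4882, -0.1049])]
[319 245  18  34 532] [327.3 261.7] [array([ 0.5968, -0.1111]), array([ 0.5952, -0.1088]), array([ 0.5875, -0.0979]), array([ 0.586 , -0.0958]), array([ 0.5837, -0.0925])]
```

View pics/w8.png

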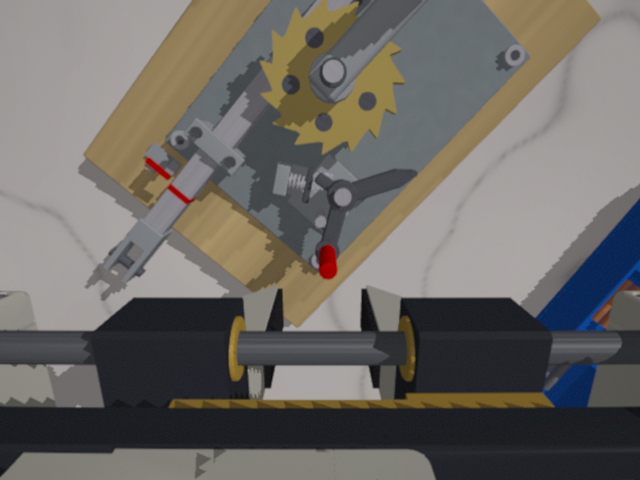

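Pawl parked with the stud axis at about (0.586,-0.096). The ring is about 4.6 mm short of the pointer.

```bash
python3 - <<'E'
from h import *
o=robot.observe(); R=Rt(o); p=o['tool_pos']
print(delta(R,p,down(33),[.585,-.096,.077]))
q=np.array([.585,-.096,.077])
for t in ([.593,-.0927],[.600,-.088],[.606,-.0815],[.611,-.0755]): print(delta(down(33),q,down(53),[*t,.077]))
E
```

```text
(array([ 0.0867, -0.0019,  0.0032]), array([-0.1 , -0.08, -0.14]))
(array([ 0.    , -0.0016,  0.0085]), array([-20.,   0.,   0.]))
(array([ 0.    , -0.0015,  0.0169]), array([-20.,   0.,   0.]))
(array([0.    , 0.0007, 0.0255]), array([-20.,   0.,   0.]))
(array([0.   , 0.003, 0.033]), array([-20.,   0.,   0.]))
```

>>> move_arm(deltas=[{"dp": [0.03,-0.002,0.003],"turn": [0,0,0]},{"dp": [0.06,-0.002,0.003],"turn": [0,0,0]},{"dp": [0.08,-0.002,0.003],"turn": [0,0,0]},{"dp": [0.0865,-0.002,0.003],"turn": [0,0,0]},{"dp": [0.0865,-0.002,0.003],"turn": [0,0,0]},{"dp": [0.0865,-0.002,0.003],"turn": [0,0,0]}])

```text
time: 11.65
tool_pos: [0.5865, -0.0967, 0.0795]
tool_rot: [-0.775, 1.569, -0.199]
contact_force: [-0.2, 0.3, 0.3]
opening: 0.0359
```

>>> move_arm(deltas=[{"dp": [0,-0.001,0.004],"turn": [-2,0,0]},{"dp": [0,-0.0016,0.0085],"turn": [-5,0,0]},{"dp": [0,-0.0016,0.013],"turn": [-8,0,0]},{"dp": [0,-0.0015,0.017],"turn": [-11,0,0]},{"dp": [0,0,0.021],"turn": [-14,0,0]},{"dp": [0,0.0007,0.0255],"turn": [-17,0,0]},{"dp": [0,0.002,0.029],"turn": [-20,0,0]},{"dp": [0,0.003,0.033],"turn": [-20,0,0]},{"dp": [0,0.003,0.033],"turn": [-20,0,0]},{"dp": [0,0.003,0.033],"turn": [-20,0,0]}])

```text
time: 12.65
tool_pos: [0.6121, -0.0762, 0.079]
tool_rot: [-0.594, 1.57, 0.331]
contact_force: [0.4, 0.9, 0.3]
opening: 0.0362
```

```bash
python3 - <<'E'
from h import *
o=robot.observe(); R=Rt(o); p=o['tool_pos']
P,d=robot.read_camera('wrist'); cv2.imwrite('pics/w9.png',P[:,:,::-1])
print(p,o['opening'],o['contact_force'],np.degrees(np.arctan2(R[1,2],R[0,2])))
E
```

```text
[ 0.61214899 -0.0761948   0.07901475] 0.036181131248738105 [0.42880627 0.9221282  0.30103182] 52.951675901180515
```

View pics/w9.png

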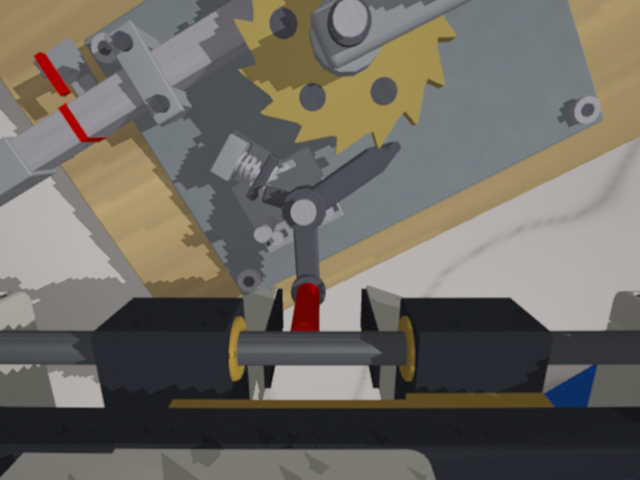

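The pawl is in and its nose rides on a tooth at (390,148). Next I lift and go back to the knob.

```bash
python3 - <<'E'
from h import *
o=robot.observe(); R=Rt(o); p=o['tool_pos']
print(delta(R,p,down(-24),[.5413,.0755,.165]))
E
```

```text
(array([-0.0862,  0.1479,  0.0786]), array([ 7.696e+01,  2.000e-02, -1.000e-02]))
```

>>> move_arm(deltas=[{"dp": [-0.045,0,0],"turn": [0,0,0]},{"dp": [-0.086,0,0],"turn": [0,0,0]},{"dp": [-0.086,0.018,0.009],"turn": [8,0,0]},{"dp": [-0.086,0.037,0.019],"turn": [16,0,0]},{"dp": [-0.086,0.056,0.029],"turn": [24,0,0]},{"dp": [-0.086,0.074,0.039],"turn": [32,0,0]},{"dp": [-0.086,0.092,0.049],"turn": [40,0,0]},{"dp": [-0.086,0.11,0.059],"turn": [48,0,0]},{"dp": [-0.086,0.129,0.069],"turn": [56,0,0]},{"dp": [-0.086,0.148,0.0785],"turn": [64,0,0]}], hand=0.042, squeeze=50)

```text
time: 13.7
tool_pos: [0.5405, 0.0761, 0.1646]
tool_rot: [1.829, 1.57, 1.63]
contact_force: [0.3, -0.1, -0.8]
opening: 0.0419
```

>>> move_arm(deltas=[{"dp": [0,0,0],"turn": [7,0,0]},{"dp": [0,0,0],"turn": [13,0,0]},{"dp": [0,0,0],"turn": [13,0,0]},{"dp": [0,0,0],"turn": [13,0,0]}])

```text
time: 14.1
tool_pos: [0.541, 0.0752, 0.1646]
tool_rot: [1.924, 1.571, 1.507]
contact_force: [-0.8, -0.9, 0.2]
opening: 0.0423
```

```bash
python3 - <<'E'
from h import *
o=robot.observe(); R=Rt(o); p=o['tool_pos']
i=robot.camera_info('wrist');P,d=robot.read_camera('wrist'); np.savez('pics/w10.npz',d=d,**i); cv2.imwrite('pics/w10.png',P[:,:,::-1])
print(p,o['opening'],o['contact_force'],np.degrees(np.arctan2(R[1,2],R[0,2])),delta(R,p,down(-24),[.5413,.0755,.093]))
E
```

```text
[0.54097139 0.07523372 0.16458737] 0.042290139770476985 [-0.76327963 -0.86723156  0.22091007] -23.865936822425393 (array([0.0716, 0.0004, 0.0002]), array([ 0.13, -0.  , -0.01]))
```

View pics/w10.png

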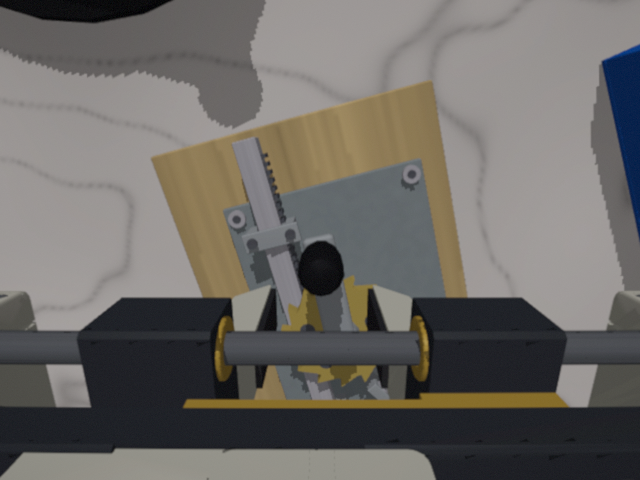

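>>> move_arm(deltas=[{"dp": [0.035,0,0],"turn": [0,0,0]},{"dp": [0.06,0,0],"turn": [0,0,0]},{"dp": [0.071,0,0],"turn": [0,0,0]},{"dp": [0.071,0,0],"turn": [0,0,0]},{"dp": [0.071,0,0],"turn": [0,0,0]}])

```text
time: 14.65
tool_pos: [0.5417, 0.0752, 0.0944]
tool_rot: [0.506, 1.57, 0.088]
contact_force: [0.5, -0.2, -0.3]
opening: 0.0418
```

>>> move_arm(deltas=[{"dp": [0,0,0.002],"turn": [0,0,0]},{"dp": [0,0,0.004],"turn": [0,0,0]},{"dp": [0,0,0.006],"turn": [0,0,0]},{"dp": [0,0,0.007],"turn": [0,0,0]},{"dp": [0,0,0.008],"turn": [0,0,0]},{"dp": [0,0,0.009],"turn": [0,0,0]},{"dp": [0,0,0.01],"turn": [0,0,0]},{"dp": [0,0,0.011],"turn": [0,0,0]}])

```text
time: 15.45
tool_pos: [0.551, 0.0708, 0.0935]
tool_rot: [3.034, 1.571, 2.615]
contact_force: [-2.6, 1.2, 1.8]
opening: 0.0418
```

```bash
cat > st.py <<'E'
from h import *
o=robot.observe(); R=Rt(o); p=o['tool_pos']
print(p.round(4),o['opening'],'F tool',(R.T@o['contact_force']).round(2),'qv',np.abs(o['qvel']).max().round(3))
E
python3 st.py
```

```text
[0.551  0.0708 0.0935] 0.041791451884846904 F tool [-1.82  0.05 -2.85] qv 0.026
```

>>> move_arm(deltas=[{"dp": [0,0,0.001],"turn": [0,0,0]},{"dp": [0,0,0.002],"turn": [0,0,0]},{"dp": [0,0,0.003],"turn": [0,0,0]},{"dp": [0,0,0.004],"turn": [0,0,0]},{"dp": [0,0,0.005],"turn": [0,0,0]},{"dp": [0,0,0.006],"turn": [0,0,0]}])

```text
time: 16.05
tool_pos: [0.5567, 0.0683, 0.0935]
tool_rot: [1.782, 1.571, 1.363]
contact_force: [-1.5, 2.2, 1.8]
opening: 0.0419
```

```bash
python3 st.py
```

```text
[0.5567 0.0683 0.0935] 0.041929813527336844 F tool [-1.8   1.41 -2.25] qv 0.027
```

>>> move_arm(deltas=[{"dp": [0,0,0.0005],"turn": [0,0,0]},{"dp": [0,0,0.001],"turn": [0,0,0]},{"dp": [0,0,0.0015],"turn": [0,0,0]},{"dp": [0,0,0.002],"turn": [0,0,0]}])

```text
time: 16.45
tool_pos: [0.5584, 0.0675, 0.0935]
tool_rot: [1.937, 1.571, 1.518]
contact_force: [-2.0, 1.1, 1.7]
opening: 0.0418
```

```bash
python3 st.py
```

```text
[0.5584 0.0675 0.0935] 0.041830866618607805 F tool [-1.7   0.19 -2.28] qv 0.011
```

>>> move_arm(deltas=[{"dp": [0,0,0.0005],"turn": [0,0,0]},{"dp": [0,0,0.001],"turn": [0,0,0]},{"dp": [0,0,0.0015],"turn": [0,0,0]},{"dp": [0,0,0.002],"turn": [0,0,0]}])

```text
time: 16.85
tool_pos: [0.5602, 0.0667, 0.0935]
tool_rot: [1.949, 1.571, 1.531]
contact_force: [-2.7, 1.3, 0.8]
opening: 0.0423
```

```bash
python3 st.py
```

```text
[0.5602 0.0667 0.0935] 0.04228126279859961 F tool [-0.82  0.08 -2.97] qv 0.014
```

>>> move_arm(deltas=[{"dp": [0,0,0.0005],"turn": [0,0,0]},{"dp": [0,0,0.001],"turn": [0,0,0]},{"dp": [0,0,0.0015],"turn": [0,0,0]}])

```text
time: 17.15
tool_pos: [0.5616, 0.0661, 0.0935]
tool_rot: [1.899, 1.571, 1.48]
contact_force: [-3.0, 2.2, 1.1]
opening: 0.0424
```

```bash
python3 st.py
```

```text
[0.5616 0.0661 0.0935] 0.04237683191159688 F tool [-1.12  0.82 -3.62] qv 0.012
```

>>> move_arm(deltas=[{"dp": [0,0,0.0005],"turn": [0,0,0]},{"dp": [0,0,0.001],"turn": [0,0,0]}])

```text
time: 17.35
tool_pos: [0.5625, 0.0657, 0.0935]
tool_rot: [2.168, 1.571, 1.749]
contact_force: [-2.0, 1.5, 1.2]
opening: 0.0418
```

```bash
python3 st.py
```

```text
[0.5625 0.0657 0.0935] 0.041788876834803285 F tool [-1.2   0.6  -2.41] qv 0.013
```

>>> move_arm(deltas=[{"dp": [0,0,0.0005],"turn": [0,0,0]},{"dp": [0,0,0.001],"turn": [0,0,0]}])

```text
time: 17.55
tool_pos: [0.5635, 0.0653, 0.0935]
tool_rot: [1.466, 1.571, 1.047]
contact_force: [-2.1, 1.8, 1.6]
opening: 0.0423
```

```bash
python3 st.py; python3 - <<'E'
from h import *
P,d=robot.read_camera('top'); I=P[170:280,320:430,::-1]; cv2.imwrite('pics/top11z.png',cv2.resize(I,None,fx=5,fy=5,interpolation=cv2.INTER_CUBIC))
E
```

```text
[0.5635 0.0653 0.0935] 0.04228480956733071 F tool [-1.57  0.78 -2.64] qv 0.013
```

View pics/top11z.png

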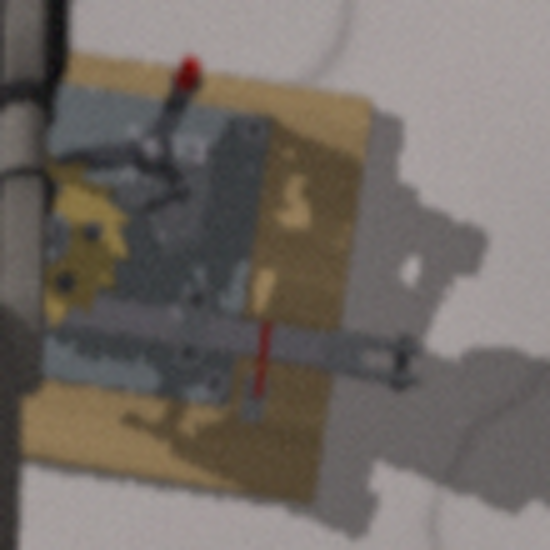

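>>> move_arm(deltas=[{"dp": [0,0,0.0005],"turn": [0,0,0]},{"dp": [0,0,0.001],"turn": [0,0,0]}])

```text
time: 17.8
tool_pos: [0.5643, 0.0649, 0.0935]
tool_rot: [3.092, 1.571, 2.674]
contact_force: [-3.4, 1.7, 1.5]
opening: 0.0423
```

```bash
python3 st.py
```

```text
[0.5643 0.0649 0.0935] 0.04228410288157094 F tool [-1.49  0.14 -3.74] qv 0.011
```

>>> move_arm(deltas=[{"dp": [0,0,0.0005],"turn": [0,0,0]},{"dp": [0,0,0.001],"turn": [0,0,0]}])

```text
time: 18.0
tool_pos: [0.5647, 0.0647, 0.0934]
tool_rot: [-3.037, 1.569, 2.827]
contact_force: [-5.8, 3.4, 3.6]
opening: 0.0421
```

```bash
python3 st.py
```

```text
[0.5647 0.0647 0.0934] 0.04206720576417101 F tool [-3.63  0.78 -6.74] qv 0.011
```

It has caught, with the force rising at roughly 6 N/mm. I'll press on gently.

>>> move_arm(deltas=[{"dp": [0,0,0.0003],"turn": [0,0,0]},{"dp": [0,0,0.0003],"turn": [0,0,0]}])

```text
time: 18.2
tool_pos: [0.5647, 0.0647, 0.0934]
tool_rot: [-3.012, 1.569, 2.852]
contact_force: [-5.6, 2.3, 2.6]
opening: 0.042
```

```bash
python3 st.py
```

```text
[0.5647 0.0647 0.0934] 0.042007201437630294 F tool [-2.58 -0.21 -6.06] qv 0.002
```

>>> move_arm(deltas=[{"dp": [0,0,0.0004],"turn": [0,0,0]},{"dp": [0,0,0.0004],"turn": [0,0,0]}])

```text
time: 18.4
tool_pos: [0.5648, 0.0646, 0.0934]
tool_rot: [-3.008, 1.568, 2.856]
contact_force: [-6.6, 3.8, 4.4]
opening: 0.042
```

```bash
python3 st.py
```

```text
[0.5648 0.0646 0.0934] 0.04200985683772948 F tool [-4.43  0.79 -7.54] qv 0.001
```

>>> move_arm(deltas=[{"dp": [0,0,0.0004],"turn": [0,0,0]},{"dp": [0,0,0.0008],"turn": [0,0,0]},{"dp": [0,0,0.0008],"turn": [0,0,0]}])

```text
time: 18.7
tool_pos: [0.5651, 0.0645, 0.0934]
tool_rot: [-3.001, 1.567, 2.863]
contact_force: [-8.6, 3.5, 5.2]
opening: 0.0418
```

```bash
python3 st.py
```

```text
[0.5651 0.0645 0.0934] 0.04176347169897044 F tool [-5.18 -0.3  -9.33] qv 0.002
```

>>> move_arm(deltas=[{"dp": [0,0,0.0004],"turn": [0,0,0]},{"dp": [0,0,0.0007],"turn": [0,0,0]},{"dp": [0,0,0.0007],"turn": [0,0,0]},{"dp": [0,0,0.0007],"turn": [0,0,0]}])

```text
time: 19.1
tool_pos: [0.5652, 0.0644, 0.0934]
tool_rot: [-2.995, 1.566, 2.87]
contact_force: [-9.3, 4.2, 5.5]
opening: 0.0418
```

```bash
python3 st.py
```

```text
[0.5652 0.0644 0.0934] 0.04184362694599725 F tool [ -5.42   0.04 -10.24] qv 0.001
```

>>> move_arm(deltas=[{"dp": [0,0,0.0003],"turn": [0,0,0]},{"dp": [0,0,0.0005],"turn": [0,0,0]},{"dp": [0,0,0.0005],"turn": [0,0,0]},{"dp": [0,0,0.0005],"turn": [0,0,0]},{"dp": [0,0,0.0005],"turn": [0,0,0]},{"dp": [0,0,0.0005],"turn": [0,0,0]},{"dp": [0,0,0.0005],"turn": [0,0,0]},{"dp": [0,0,0.0005],"turn": [0,0,0]},{"dp": [0,0,0.0005],"turn": [0,0,0]},{"dp": [0,0,0.0005],"turn": [0,0,0]}])

```text
time: 20.1
tool_pos: [0.5653, 0.0644, 0.0933]
tool_rot: [-2.988, 1.565, 2.877]
contact_force: [-10.6, 5.5, 7.1]
opening: 0.042
```

```bash
python3 st.py; python3 - <<'E'
from h import *
P,d=robot.read_camera('top'); I=P[170:280,320:430,::-1]; cv2.imwrite('pics/top12z.png',cv2.resize(I,None,fx=5,fy=5,interpolation=cv2.INTER_CUBIC))
E
python3 st.py
```

```text
[0.5653 0.0644 0.0933] 0.042040927306370705 F tool [ -7.06   0.75 -11.96] qv 0.001
[0.5654 0.0644 0.0933] 0.04212397161317294 F tool [ -7.24   0.46 -11.88] qv 0.001
```

View pics/top12z.png

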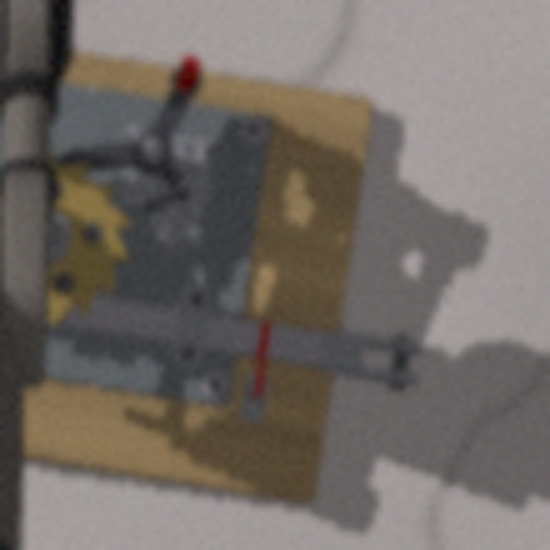

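About 12 N held for a second, with the ring at the pointer. Now I back off, centre and lift.

>>> move_arm(deltas=[{"dp": [0,0,0],"turn": [0,0,0]},{"dp": [0,0,0],"turn": [0,0,0]},{"dp": [0,0,-0.001],"turn": [0,0,0]},{"dp": [0,0,-0.002],"turn": [0,0,0]},{"dp": [0,0,-0.004],"turn": [0,0,0]},{"dp": [0,0,-0.006],"turn": [0,0,0]},{"dp": [0,0,-0.008],"turn": [0,0,0]},{"dp": [0,0,-0.0095],"turn": [0,0,0]},{"dp": [0,0,-0.0095],"turn": [0,0,0]},{"dp": [0,0,-0.0095],"turn": [0,0,0]}])

```text
time: 21.15
tool_pos: [0.5592, 0.0672, 0.0936]
tool_rot: [0.442, 1.57, 0.023]
contact_force: [-0.7, -0.9, 0.1]
opening: 0.0418
```

```bash
python3 st.py
```

```text
[0.5592 0.0672 0.0936] 0.041755398248834674 F tool [-0.11 -1.08 -0.32] qv 0.003
```

>>> move_arm(deltas=[{"dp": [-0.03,0,0],"turn": [0,0,0]},{"dp": [-0.07,0,0],"turn": [0,0,0]},{"dp": [-0.11,0,0],"turn": [0,0,0]},{"dp": [-0.14,0,0],"turn": [0,0,0]},{"dp": [-0.14,-0.04,0],"turn": [0,0,0]},{"dp": [-0.14,-0.08,0],"turn": [0,0,0]},{"dp": [-0.14,-0.12,0],"turn": [0,0,0]},{"dp": [-0.14,-0.15,0],"turn": [0,0,0]},{"dp": [-0.14,-0.15,0],"turn": [0,0,0]},{"dp": [-0.14,-0.15,0],"turn": [0,0,0]}])

```text
time: 22.15
tool_pos: [0.4981, -0.0702, 0.2337]
tool_rot: [0.79, 1.57, 0.37]
contact_force: [-0.2, 0.6, 0.0]
opening: 0.0421
```

```bash
python3 st.py; python3 - <<'E'
from h import *
P,d=robot.read_camera('wrist'); cv2.imwrite('pics/w13.png',P[:,:,::-1])
P,d=robot.read_camera('scene'); cv2.imwrite('pics/s13.png',P[:,:,::-1])
E
```

```text
[ 0.4981 -0.0702  0.2337] 0.04207912110663 F tool [-0.01  0.42 -0.44] qv 0.032
```

View pics/w13.png

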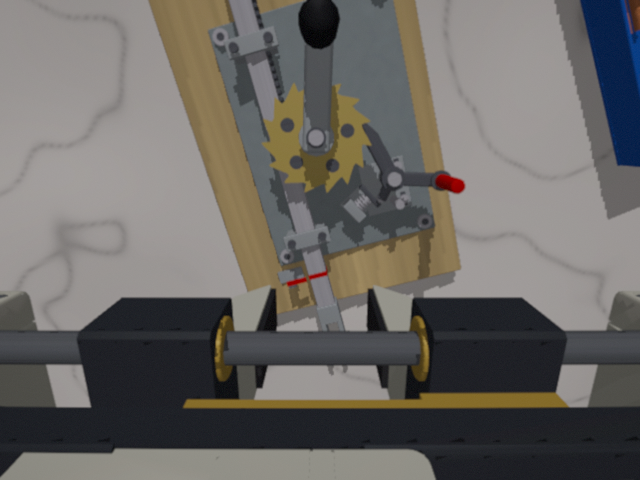

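View pics/s13.png

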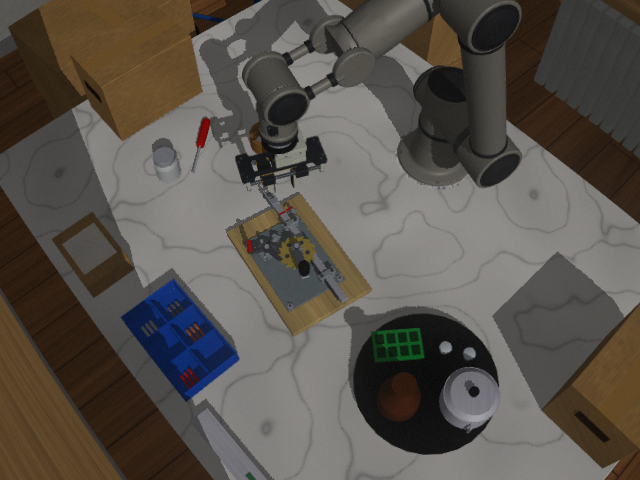

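The ring and pointer line up at (307,277), and the pawl nose (370,130) sits in a tooth gap. The gripper is clear and nothing else has moved.

```bash
python3 -c "
from cell import robot
print(robot.hand_in())"
```

```text
the job is handed in; nothing more can be done
None
```

I flipped the pawl off and parked it, then wound the crank back until the ring was about 4.6 mm short of the pointer. Then I flipped the pawl in again and eased the crank on until it caught. I leaned on the knob at about 12 N for about a second, which works out to roughly 16 N on the pawl, then backed off and handed the job in at 22 s.

- **Final checks:** the last pictures show the ring in line with the pointer, the pawl nose in a tooth gap, and the gripper well clear with no contact force. The other things on the counter look to be in the same places.
- **Mismatch:** knob geometry put the catch at about -0.04 rad, or 1 mm past the pointer. That is inside both the bracket tolerance and the 4 mm limit, and I saw no offset in the pictures.
- **Retry:** my first push left the pawl about 0.6 rad off, possibly short of parked. I pushed about 4 mm further, and the next picture showed it fully parked.
- **Not measured:** the pawl angle and the tooth force were never read directly. I judged them from the pictures and the wrist force.

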